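Weigh a class set of glaze jars on the bench balance

TASK

Make up and weigh the glaze carrier: set the empty round jar carrier centred on the balance pan, and zero the balance by pressing the long bar at its front all the way down, near its middle so that both ends go down evenly, and letting it come up. Then stand every jar from the tin upright in the carrier, spread evenly round its knob so that the pan stays level with the carrier still centred on it, and press the bar the same way again to record the weight. Last, carry the loaded carrier back to the middle of the plywood ware board, all its jars still standing in it, and leave the other things on the bench where they are.

Things in the scene. Friction and masses are not known exactly. Their poses are not given: they have to be found in the camera images.
- balance: White bench balance, 300 mm deep (x) by 190 mm wide (y), fixed. Origin: centre of its underside on the bench; its front, with the bar, faces its own -x (towards the robot). Housing 60 mm high from x = -90 to +150 mm; front deck 34 mm high from x = -152 to -88 mm, under the bar. The 180 x 180 mm steel pan is centred at x = +45 mm, its top 75 mm above the bench.
- pan_centre (a point): Centre of the top face of the square steel balance pan, axes as the balance's (z up). The pan is sprung: it sinks about 4 mm per kg and tips towards an off-centre load, 0.14 rad per N m (about 0.01 rad for one jar standing at the carrier's edge).
- bar_middle (a point): Point on the top face of the grey control bar, midway along its length and 32 mm in front of its hinge, 50 mm above the bench when up: press straight down here. The bar is 170 mm long (balance's y), 44 mm from rear to front edge (from 3 mm in front of the hinge to 47 mm), 8 mm thick. Axes as the balance's when up.
- bar (a joint): Swing of the control bar about its rear long edge: 0 up, 0.2 rad fully down (6.4 mm at bar_middle). Sprung: 0.6 N to start and about 2.5 N at bar_middle to hold it fully down (about 4 N pressed 21 mm from the hinge); it comes up by itself when let go.
- bar_twist (a joint): Twist of the bar along its length (rad): 0 when both ends are level, positive when its end at the balance's +y is higher; sprung, 12 N m per rad, so that pressing near an end leaves the other end behind.
- carrier: Loose round aluminium jar carrier, 0.25 kg: tray 192 mm across (182 mm inside), rim 22 mm high, floor 5 mm thick; in its middle a 10 mm post with an upright cylindrical wooden knob 24 mm across, 76 to 104 mm above the underside, to lift it by. Origin: centre of its underside, z up. Up to five jars stand in a ring, centres 64 mm from the post. Starts on the ware board.
- jar1: Closed glaze jar with a brass lid, a cylinder 48 mm across and 56 mm high, about 0.12 kg (they differ a little); origin: centre of its underside, z up. All jars look alike. Three to five of the five are present, standing in the tin.
- jar2: Closed glaze jar with a brass lid, a cylinder 48 mm across and 56 mm high, about 0.12 kg (they differ a little); origin: centre of its underside, z up. All jars look alike. Three to five of the five are present, standing in the tin.
- jar3: Closed glaze jar with a brass lid, a cylinder 48 mm across and 56 mm high, about 0.12 kg (they differ a little); origin: centre of its underside, z up. All jars look alike. Three to five of the five are present, standing in the tin.
- jar4: Closed glaze jar with a brass lid, a cylinder 48 mm across and 56 mm high, about 0.12 kg (they differ a little); origin: centre of its underside, z up. All jars look alike. Three to five of the five are present, standing in the tin.
- jar5: Closed glaze jar with a brass lid, a cylinder 48 mm across and 56 mm high, about 0.12 kg (they differ a little); origin: centre of its underside, z up. All jars look alike. Three to five of the five are present, standing in the tin.
- tin: Shallow open brass-coloured tin tray, 280 mm (its x) by 200 mm (its y), walls 25 mm high and 3 mm thick, floor 3 mm thick, fixed to the bench, to the left or right of the balance. Origin: centre of its underside.
- board: Plywood ware board, 250 mm (its x) by 240 mm (its y), 18 mm thick, fixed to the bench on the other side of the balance from the tin. Origin: centre of its underside.
- mug: Bystander: unglazed mug, 80 mm across, 85 mm high, right of the far end of the balance; origin: centre of its underside.
- bowl: Bystander: yellow plastic bowl, 124 mm across, 50 mm high, left of the far end of the balance; origin: centre of its underside.
Not all that is in view belongs to the job. What is shaped like the jar3 but purple or red is not meant. Leave any green or purple look-alike of the jar2 alone.

How it is judged:
On the way, in this order (a step that is already met when the one before it is completed fails the run):
1. the empty carrier stands centred on the balance pan (within 10 mm), let go, all jars still off it, bar up (horizontal distance between carrier and pan_centre below 0.01 m and z of carrier in the frame of pan_centre between -0.004 and 0.004 m and angle between carrier's own z axis and vertical below 0.06 rad and contact force between the fingers and carrier below 0.1 N and horizontal distance between each of jar1, jar2, jar3, jar4, jar5 and pan_centre above 0.13 m and value of joint bar below 0.05 rad and linear speed of carrier below 0.02 m/s), for 0.2 s.
2. the bar is pressed down evenly (at least 70 percent of its travel, twist under 0.015 rad) with the empty carrier centred on the pan: zeroed (value of joint bar above 0.14 rad and value of joint bar_twist between -0.015 and 0.015 rad and horizontal distance between carrier and pan_centre below 0.01 m and z of carrier in the frame of pan_centre between -0.004 and 0.004 m and angle between carrier's own z axis and vertical below 0.06 rad and contact force between the fingers and carrier below 0.1 N and horizontal distance between each of jar1, jar2, jar3, jar4, jar5 and pan_centre above 0.13 m), for 0.1 s.
3. every jar stands upright in the carrier, the carrier centred on the pan (within 10 mm), pan level within 0.018 rad, bar up, nothing held (horizontal distance between carrier and pan_centre below 0.01 m and z of carrier in the frame of pan_centre between -0.004 and 0.004 m and angle between carrier's own z axis and vertical below 0.06 rad and contact force between the fingers and carrier below 0.1 N and horizontal distance between each of jar1, jar2, jar3, jar4, jar5 and carrier below 0.075 m and z of jar1 in the frame of carrier between -0.012 and 0.012 m and angle between each of jar1, jar2, jar3, jar4, jar5's own z axis and vertical below 0.12 rad and contact force between the fingers and jar1 below 0.1 N and z of jar2 in the frame of carrier between -0.012 and 0.012 m and contact force between the fingers and jar2 below 0.1 N and z of jar3 in the frame of carrier between -0.012 and 0.012 m and contact force between the fingers and jar3 below 0.1 N and z of jar4 in the frame of carrier between -0.012 and 0.012 m and contact force between the fingers and jar4 below 0.1 N and z of jar5 in the frame of carrier between -0.012 and 0.012 m and contact force between the fingers and jar5 below 0.1 N and angle between pan_centre's own z axis and vertical below 0.018 rad and value of joint bar below 0.05 rad), for 0.3 s.
4. the bar is pressed down evenly again with the loaded carrier level and centred: recorded (value of joint bar above 0.14 rad and value of joint bar_twist between -0.015 and 0.015 rad and horizontal distance between carrier and pan_centre below 0.01 m and z of carrier in the frame of pan_centre between -0.004 and 0.004 m and angle between carrier's own z axis and vertical below 0.06 rad and contact force between the fingers and carrier below 0.1 N and horizontal distance between each of jar1, jar2, jar3, jar4, jar5 and carrier below 0.075 m and z of jar1 in the frame of carrier between -0.012 and 0.012 m and angle between each of jar1, jar2, jar3, jar4, jar5's own z axis and vertical below 0.12 rad and contact force between the fingers and jar1 below 0.1 N and z of jar2 in the frame of carrier between -0.012 and 0.012 m and contact force between the fingers and jar2 below 0.1 N and z of jar3 in the frame of carrier between -0.012 and 0.012 m and contact force between the fingers and jar3 below 0.1 N and z of jar4 in the frame of carrier between -0.012 and 0.012 m and contact force between the fingers and jar4 below 0.1 N and z of jar5 in the frame of carrier between -0.012 and 0.012 m and contact force between the fingers and jar5 below 0.1 N and angle between pan_centre's own z axis and vertical below 0.018 rad), for 0.1 s.
At the end, for the whole second after the job is handed in: The carrier stands on the ware board, its centre within 40 mm of the board's centre along each edge, level, released and at rest, with every jar standing upright inside it, and the bar is up (x of carrier in the frame of board between -0.04 and 0.04 m and y of carrier in the frame of board between -0.04 and 0.04 m and z of carrier in the frame of board between 0.012 and 0.024 m and angle between carrier's own z axis and vertical below 0.06 rad and linear speed of carrier below 0.02 m/s and horizontal distance between each of jar1, jar2, jar3, jar4, jar5 and carrier below 0.075 m and z of jar1 in the frame of carrier between -0.012 and 0.012 m and angle between each of jar1, jar2, jar3, jar4, jar5's own z axis and vertical below 0.12 rad and contact force between the fingers and jar1 below 0.1 N and z of jar2 in the frame of carrier between -0.012 and 0.012 m and contact force between the fingers and jar2 below 0.1 N and z of jar3 in the frame of carrier between -0.012 and 0.012 m and contact force between the fingers and jar3 below 0.1 N and z of jar4 in the frame of carrier between -0.012 and 0.012 m and contact force between the fingers and jar4 below 0.1 N and z of jar5 in the frame of carrier between -0.012 and 0.012 m and contact force between the fingers and jar5 below 0.1 N and value of joint bar below 0.05 rad); the robot touches nothing.
It fails at once if the mug is shifted by more than 25 mm (distance of mug from where it was at the start of the episode above 0.025 m).
It fails at once if the bowl is shifted by more than 25 mm (distance of bowl from where it was at the start of the episode above 0.025 m).
Of jar1, jar2, jar3, jar4, jar5 only 3 to 5 are there at a start; the rules pass over those that are not, and their reading is None.
At some moment in a run one of jar1, jar2, jar3, jar4, jar5, carrier may be knocked a few centimetres aside while the robot is not near it.
It also fails if it takes over 210 s, if anything falls off the work surface, if the arm or the gripper's body presses on something with over 40 N, if the wrist force passes 120 N, or if a joint passes its speed limit or range.

ROBOT

A 6-joint arm with a two-finger parallel gripper is mounted at the origin on the work surface. World frame = base frame: x ahead of the robot, y to its left, z up, the work surface at z = 0. Lengths are in m, angles in rad, forces in N, time in s.
With the tool pointing down it reaches from about 0.35 to 0.775 m from the base axis. Payload 7.3 kg.
Tool frame: the origin (TCP) lies at the centre of the arm's flange, where the gripper is bolted on; the fingertips stand 178 mm ahead of it and the grasp point (between the pads) lies 159 mm ahead of it (tip_extent is the distance from the TCP to the fingertips, in m); z points along the fingers, y is the line along which they close (so a half turn about z gives the same grasp; the last joint's range is limited). The gripper opens to 92 mm and grips with 3 to 60 N. Pads are 19 mm wide; open, the fingers measure 130 mm over their backs; the gripper's body (75 mm by 190 mm) begins 47 mm behind the grasp point.
Start: joints at [1.043, 0.342, 1.524, -0, 1.275, -0.146], TCP at [0.196, 0.487, 0.405] pointing down, gripper open.
Joint ranges: [-2.53, 2.53], [-0.77, 2.02], [0.04, 2.7], [-1, 4.14], [0.28, 2.66], [-3.11, 3.11]. Speed limits (rad/s): [2.57, 2.57, 3.14, 3.14, 3.14, 3.14].

INTERFACE

Orientations are given as [roll, pitch, yaw] about the fixed x, y, z axes, in that order (R = Rz(yaw) Ry(pitch) Rx(roll)).
In Python, from cell import * gives the robot as it stands.
- The arm moves only by the tool arm_command, never from a script. Its arguments are lists of equal length, an entry for each row: "xyz": the shift along the world's x, y, z in mm, a list of three; "spin": the turn about the world's z in degrees. In form: {"xyz": [[tx, ty, tz], ...], "spin": [spin, ...]}. A call has 1 to 20 rows; each row shifts and turns the commanded pose from where the row before left it; what a row does not reach is not made up. A row lasts 1/10 s, in which the tool goes at most 50 mm and 8.59 degrees, less where a joint would pass 70% of its speed; a pose out of reach is approached as far as the arm can. A call with a gripper value outside its range is refused whole. "jaw" is the opening, from -1 (shut) to 1 (fully open), set as the call begins (left out, the last holds). The fingers move at their own pace and stop on an object; "squeeze" is the grip in N (left out, the last holds). Time passes only in rows, so rows that do not move let the fingers close. It gives the time, the measured TCP pose, the force, the opening and the grip force at its end, in the units of the state.
- observe(): the state, without advancing time (a new reading comes with each control period).
- read_camera(name): name is "scene" or "top" or "wrist"; returns a dict with "img" (420x560x3 uint8, red, green, blue), "depth" (420x560 float32, m along the optical axis (not along the pixel's ray), 0 where there is no reading), "fx", "fy", "cx", "cy" (pixels), "dist_coeffs" ([k1, k2, p1, p2, k3] as OpenCV has them; the pictures are not rectified), "world_from_camera" (4x4, takes a point from camera to world coordinates). Camera axes: x right, y up, looking along -z (the intrinsics and any distortion apply to the point x, -y, -z); pixel columns grow to the right and rows downward; lengths in m; the calibration is good to about 2 mm. A picture is of the moment at which its call begins.
- hand_in(): hands the job in; it is judged then, once.
The state is a dict: "time": time; "qpos": joint angles; "qvel": joint speeds; "joint_efforts": joint torques, N m; "tool_pos": TCP position; "tool_rot": TCP orientation; "contact_force": force on the tool from outside, world axes, zero at the start; "torque": the same for the moment, N m; "opening": finger opening in m; "grip_force": force on a finger pad.
Only numpy, scipy, OpenCV 4.12 (cv2) and the standard library are available. Lean on these libraries where they do the work, as an engineer would, in place of code of your own. Each camera call takes 0.05 s, during which the arm holds its last target. There are 200 camera calls.

## Working session

There is one attempt and no reset: what is moved stays moved. The work goes in short steps, Python scripts to look and compute and a tool call to move; the robot and the scene stay as the last step left them, time stands still between calls to the robot, and variables do not carry over. Pictures are saved under pics/ and viewed, at most 14 in all, crops included, and the job is handed in when it is done.

Besides the shell and the picture viewer there is one more tool, called after "Call:" as a command line: name --pt "numbers of a row" for each row, then --argument value for the rest. arm_command: Moves the arm, as the interface text tells. Its arguments: {"type":"object","properties":{"xyz":{"type":"array","items":{"type":"array","items":{"type":"number"}}},"spin":{"type":"array","items":{"type":"number"}},"jaw":{"type":"number"},"squeeze":{"type":"number"}},"required":["xyz","spin"]}

```bash
mkdir -p pics; cat > h.py <<'E'
from cell import *
import numpy as np, cv2
def shot(name,fn=None):
    c=read_camera(name)
    if fn: cv2.imwrite('pics/'+fn,c['img'][:,:,::-1])
    return c
def cloud(c):
    h,w=c['depth'].shape
    K=np.array([[c['fx'],0,c['cx']],[0,c['fy'],c['cy']],[0,0,1]])
    u,v=np.meshgrid(np.arange(w,dtype=float),np.arange(h,dtype=float))
    p=cv2.undistortPoints(np.stack([u,v],-1).reshape(-1,1,2),K,np.array(c['dist_coeffs'],float)).reshape(h,w,2)
    d=c['depth']
    P=np.stack([p[...,0]*d,-p[...,1]*d,-d,np.ones_like(d)],-1)@np.array(c['world_from_camera']).T
    P=P[...,:3]; P[d==0]=np.nan
    return P
E
python3 - <<'E'
from h import *
s=observe();print({k:np.round(v,3) for k,v in s.items()})
for n in('top','scene'):
    c=shot(n,n+'1.png');np.savez(n+'1.npz',P=cloud(c),img=c['img']);print(np.round(c['world_from_camera'],2))
E
```

```text
{'time': np.float64(0.0), 'qpos': array([ 1.043,  0.343,  1.525, -0.   ,  1.275, -0.146]), 'qvel': array([-0.001, -0.002, -0.002, -0.001,  0.   ,  0.   ]), 'joint_efforts': array([ -0.   , -43.122, -24.422,   0.072,   0.056,  -0.   ]), 'tool_pos': array([0.196, 0.487, 0.404]), 'tool_rot': array([-3.14, -0.  ,  2.76]), 'contact_force': array([-0.932, -0.922, -0.256]), 'torque': array([0.03 , 0.029, 0.033]), 'grip_force': np.float64(0.0), 'opening': np.float64(0.092)}
[[-0.01  1.   -0.1   0.34]
 [-1.   -0.01  0.02  0.08]
 [ 0.02  0.1   0.99  1.56]
 [ 0.    0.    0.    1.  ]]
[[ 0.23 -0.64  0.73  1.41]
 [ 0.97  0.13 -0.19 -0.16]
 [ 0.02  0.76  0.65  0.87]
 [ 0.    0.    0.    1.  ]]
```

View pics/top1.png

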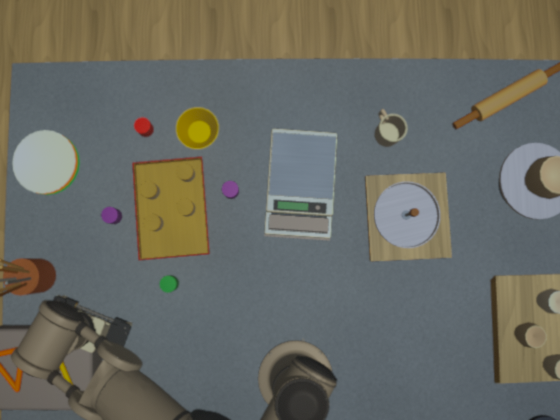

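View pics/scene1.png

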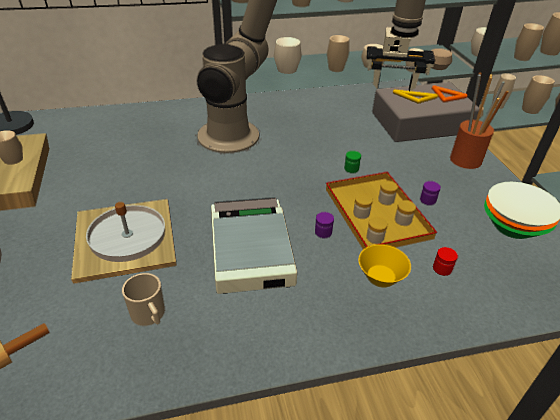

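The top view shows four jars in the tin, at about (188,174), (152,190), (188,209) and (155,222). The carrier knob is at (413,212), the balance pan at (302,165) and the bar at (298,222). Next I'll measure their positions from depth.

```bash
cat >> h.py <<'E'
def blobs(P,zlo,zhi,reg,minn=15):
    x0,x1,y0,y1=reg
    m=(P[...,2]>zlo)&(P[...,2]<zhi)&(P[...,0]>x0)&(P[...,0]<x1)&(P[...,1]>y0)&(P[...,1]<y1)
    n,l,st,ce=cv2.connectedComponentsWithStats(m.astype(np.uint8))
    out=[]
    for i in range(1,n):
        if st[i,4]>=minn:
            Q=P[l==i]; (cx,cy),(w,h),a=cv2.minAreaRect((Q[:,:2]*1000).astype(np.float32))
            out.append((len(Q),ce[i].round(0),np.round(Q.mean(0)*1000,1),'rect',round(cx,1),round(cy,1),round(w),round(h),round(a,1),'z',round(np.median(Q[:,2])*1000,1)))
    return out
E
python3 - <<'E'
from h import *
T=np.load('top1.npz')['P'];S=np.load('scene1.npz')['P']
for n,(u,v) in dict(panc=(302,165),bar=(298,222),jar=(188,174),knob=(413,212),board=(440,180),tinfloor=(170,200),bench=(250,300)).items(): print(n,T[v,u].round(4))
c=T[165,302];k=T[212,413];j=T[200,170]
for n,P in(('T',T),('S',S)):
    print(n)
    for nm,z0,z1,r in(('jars',.05,.07,(j[0]-.15,j[0]+.15,j[1]-.11,j[1]+.11)),('pan',.068,.082,(c[0]-.13,c[0]+.13,c[1]-.13,c[1]+.13)),('bar',.044,.056,(c[0]-.3,c[0]-.1,c[1]-.13,c[1]+.13)),('knob',.1,.13,(k[0]-.1,k[0]+.1,k[1]-.1,k[1]+.1)),('rim',.032,.05,(k[0]-.12,k[0]+.12,k[1]-.12,k[1]+.12)),('board',.012,.05,(k[0]-.2,k[0]+.2,k[1]-.16,k[1]+.16)),('tin',.012,.03,(j[0]-.2,j[0]+.2,j[1]-.15,j[1]+.15))):
        print(nm,*blobs(P,z0,z1,r),sep='\n  ')
E
```

```text
panc [ 0.6007 -0.0263  0.073 ]
bar [ 0.4419 -0.0139  0.0454]
jar [0.5811 0.2965 0.0564]
knob [ 0.4602 -0.3243  0.1188]
board [ 0.5623 -0.4368  0.0185]
tinfloor [ 0.5142  0.3578 -0.0028]
bench [ 0.2213  0.1256 -0.0008]
T
jars
  (220, array([184., 171.]), array([589.2, 307.4,  58.7]), 'rect', 589.7, 307.7, 48, 44, 44.6, 'z', np.float64(58.7))
  (231, array([148., 189.]), array([539.2, 407.9,  58.6]), 'rect', 539.6, 408.0, 48, 46, 46.3, 'z', np.float64(58.5))
  (226, array([184., 207.]), array([488.1, 306.6,  58.6]), 'rect', 488.4, 307.1, 46, 46, 44.3, 'z', np.float64(58.3))
  (238, array([152., 222.]), array([445.9, 396.6,  58.4]), 'rect', 445.8, 396.6, 47, 45, 87.3, 'z', np.float64(58.5))
pan
  (3887, array([302., 165.]), array([599.8, -26.5,  74.7]), 'rect', 600.8, -26.8, 181, 181, 85.8, 'z', np.float64(74.6))
bar
  (1024, array([298., 222.]), array([440.8, -14.6,  49.7]), 'rect', 443.6, -15.4, 187, 60, 86.7, 'z', np.float64(49.6))
knob
  (66, array([414., 212.]), array([ 460.5, -327. ,  118.1]), 'rect', 461.3, -329.1, 22, 21, 46.9, 'z', np.float64(119.4))
rim
  (308, array([411., 21
[... 2876 characters left out ...]
7, array([425., 198.]), array([479.9, 500.6,  20.7]), 'rect', 475.8, 500.2, 32, 10, 15.3, 'z', np.float64(20.0))
  (323, array([415., 232.]), array([606.3, 411.1,  20.4]), 'rect', 613.5, 398.8, 89, 201, 35.4, 'z', np.float64(20.9))
  (81, array([361., 213.]), array([506. , 296.3,  20.8]), 'rect', 504.3, 299.2, 46, 24, 69.0, 'z', np.float64(21.9))
  (97, array([403., 220.]), array([556.1, 398.7,  21.2]), 'rect', 552.7, 400.8, 48, 23, 54.6, 'z', np.float64(21.3))
  (86, array([375., 237.]), array([606.5, 296.7,  21.6]), 'rect', 602.7, 299.3, 46, 26, 62.5, 'z', np.float64(21.9))
  (325, array([381., 260.]), array([686.7, 280.7,  21.3]), 'rect', 690.2, 273.8, 97, 45, 88.3, 'z', np.float64(21.4))
```

Call:
arm_command --pt "22 -24 0" --pt "22 -24 0" --pt "22 -24 0" --pt "22 -24 0" --pt "22 -24 0" --pt "22 -24 0" --pt "22 -24 0" --pt "22 -24 0" --pt "22 -24 0" --pt "22 -24 0" --spin '[2.2,2.2,2.2,2.2,2.2,2.2,2.2,2.2,2.2,2.2]' --jaw 0

```text
time: 1.1
tool_pos: [0.4163, 0.2461, 0.4045]
tool_rot: [-3.141, -0.001, -3.138]
contact_force: [0.4, 0.5, -0.1]
opening: 0.0459
grip_force: 0.0
```

Call:
arm_command --pt "2 -30 0" --pt "2 -36 0" --pt "2 -36 0" --pt "2 -36 0" --pt "2 -36 0" --pt "2 -36 0" --pt "2 -36 0" --pt "2 -36 0" --pt "2 -36 0" --pt "2 -36 0" --pt "2 -36 0" --pt "2 -36 0" --pt "2 -36 0" --pt "2 -36 0" --pt "2 -36 0" --pt "2 -30 0" --pt "0 0 0" --pt "0 0 0" --spin '[0,0,0,0,0,0,0,0,0,0,0,0,0,0,0,0,0,0]'

```text
time: 2.9
tool_pos: [0.4474, -0.317, 0.404]
tool_rot: [3.14, -0.001, -3.141]
contact_force: [0.3, -0.1, -0.4]
opening: 0.0459
grip_force: 0.0
```

```bash
cat >> h.py <<'E'
def loc(z0,z1,reg,minn=60,cams=('top','scene')):
    for n in cams:
        print(n,*[(b[0],b[4:9],b[-1]) for b in blobs(cloud(shot(n)),z0,z1,reg,minn)],sep='\n  ')
E
python3 -c "
from h import *
loc(.030,.050,(.3,.6,-.5,-.15))
loc(.030,.050,(.3,.6,-.5,-.15),cams=['wrist'])"
```

```text
top
  (165, (487.5, -299.8, 110, 192, 49.2), np.float64(38.5))
scene
  (553, (462.0, -329.0, 192, 192, 22.0), np.float64(36.5))
wrist
  (2674, (444.7, -329.7, 160, 193, 1.6), np.float64(39.8))
  (841, (545.0, -314.0, 20, 104, 10.2), np.float64(38.0))
```

Call:
arm_command --pt "7 -6 -20" --pt "7 -6 -20" --pt "0 0 -20" --pt "0 0 0" --pt "0 0 0" --spin '[0,0,0,0,0]'

```text
time: 3.55
tool_pos: [0.4618, -0.3281, 0.3453]
tool_rot: [3.141, -0.0, -3.138]
contact_force: [-0.2, -0.0, 0.2]
opening: 0.0458
grip_force: 0.0
```

Call:
arm_command --pt "0 -1 -20" --pt "0 0 -20" --pt "0 0 -20" --pt "0 0 -17" --pt "0 0 0" --pt "0 0 0" --spin '[0,0,0,0,0,0]'

```text
time: 4.15
tool_pos: [0.462, -0.3298, 0.2692]
tool_rot: [-3.14, 0.001, -3.139]
contact_force: [0.6, 0.2, 0.3]
opening: 0.0457
grip_force: 0.0
```

Call:
arm_command --pt "0 0 0" --pt "0 0 0" --pt "0 0 0" --pt "0 0 0" --pt "0 0 0" --pt "0 0 0" --pt "0 0 0" --pt "0 0 0" --spin '[0,0,0,0,0,0,0,0]' --jaw -1 --squeeze 35

```text
time: 4.95
tool_pos: [0.4617, -0.3297, 0.2685]
tool_rot: [-3.141, 0.001, -3.139]
contact_force: [-0.6, 1.4, 4.7]
opening: 0.0234
grip_force: 35.0
```

Call:
arm_command --pt "0 0 10" --pt "0 0 20" --pt "0 0 20" --pt "0 0 20" --pt "0 0 20" --pt "0 0 10" --pt "0 0 0" --spin '[0,0,0,0,0,0,0]'

```text
time: 5.65
tool_pos: [0.4617, -0.3299, 0.3691]
tool_rot: [-3.14, 0.002, -3.139]
contact_force: [-0.0, -0.0, -3.3]
opening: 0.0237
grip_force: 35.0
```

Call:
arm_command --pt "5 10 0" --pt "9 20 0" --pt "12 26 0" --pt "12 26 0" --pt "12 26 0" --pt "12 26 0" --pt "12 26 0" --pt "12 26 0" --pt "12 26 0" --pt "12 26 0" --pt "12 26 0" --pt "12 25 0" --pt "10 20 0" --pt "5 0 0" --pt "0 0 0" --pt "0 0 0" --pt "0 0 0" --spin '[0,0,0,0,0,0,0,0,0,0,0,0,0,0,0,0,0]'

```text
time: 7.35
tool_pos: [0.6102, -0.0215, 0.3674]
tool_rot: [3.142, -0.001, -3.141]
contact_force: [-0.4, 0.5, -2.2]
opening: 0.0232
grip_force: 35.0
```

Call:
arm_command --pt "-5 -3 0" --pt "-4 -3 -5" --pt "0 0 -10" --pt "0 0 -10" --pt "0 0 -8" --pt "0 0 0" --pt "0 0 0" --spin '[0,0,0,0,0,0,0]'

```text
time: 8.05
tool_pos: [0.6017, -0.0267, 0.3344]
tool_rot: [3.141, -0.001, -3.139]
contact_force: [-0.2, 0.2, -2.5]
opening: 0.0229
grip_force: 35.0
```

```bash
python3 -c "
from h import *
loc(.094,.118,(.45,.75,-.18,.13))
loc(.068,.083,(.45,.75,-.18,.13))
print(observe()['tool_pos'])
shot('scene','s2.png')"
```

```text
top
scene
  (611, (606.3, -28.2, 189, 187, 79.5), np.float64(101.8))
top
  (110, (544.4, 57.5, 20, 56, 89.3), np.float64(74.9))
scene
  (639, (657.6, -32.6, 180, 72, 85.0), np.float64(73.4))
[ 0.60174632 -0.02671318  0.3351972 ]
```

```bash
python3 -c "
from h import *
P=cloud(shot('scene'))
for z in(.098,.101):
  m=(P[...,2]>z)&(P[...,2]<.12)&(P[...,0]>.45)&(P[...,0]<.75)&(P[...,1]>-.18)&(P[...,1]<.13)
  Q=P[m][:,:2]*1000
  r=np.hypot(*(Q-[602,-27]).T);Q=Q[(r>80)&(r<105)]
  print(len(Q),cv2.minEnclosingCircle(Q.astype(np.float32)),cv2.fitEllipse(Q.astype(np.float32)),Q.min(0),Q.max(0))
"
```

```text
472 ((601.9860229492188, -27.865652084350586), 97.47948455810547) ((602.42578125, -28.04027557373047), (187.62208557128906, 188.01551818847656), 51.86908721923828) [ 509.3027158  -122.83342859] [698.08630693  67.45333342]
353 ((601.9860229492188, -27.865652084350586), 97.47948455810547) ((602.3089599609375, -28.043746948242188), (187.8075714111328, 188.04074096679688), 49.19185256958008) [ 509.3027158  -122.83342859] [698.08630693  67.45333342]
```

Call:
arm_command --pt "0 0 -4" --pt "0 0 -4" --pt "0 0 -2" --pt "0 0 0" --pt "0 0 0" --spin '[0,0,0,0,0]'

```text
time: 8.85
tool_pos: [0.6016, -0.0268, 0.3249]
tool_rot: [3.141, 0.0, -3.139]
contact_force: [-0.3, 0.7, -0.8]
opening: 0.0233
grip_force: 35.0
```

Call:
arm_command --pt "0 0 -1" --pt "0 0 0" --pt "0 0 0" --spin '[0,0,0]'

```text
time: 9.15
tool_pos: [0.6016, -0.0268, 0.324]
tool_rot: [3.142, 0.0, -3.139]
contact_force: [0.1, -0.3, 2.1]
opening: 0.0233
grip_force: 35.0
```

Call:
arm_command --pt "0 0 0" --pt "0 0 0" --pt "0 0 0" --pt "0 0 0" --pt "0 0 10" --pt "0 0 20" --pt "0 0 30" --pt "0 0 20" --pt "0 0 0" --spin '[0,0,0,0,0,0,0,0,0]' --jaw 0.2

```text
time: 10.05
tool_pos: [0.602, -0.0268, 0.4079]
tool_rot: [-3.14, 0.007, -3.139]
contact_force: [-0.3, 0.2, -0.6]
opening: 0.0552
grip_force: 0.0
```

Call:
arm_command --pt "-15 1 0" --pt "-26 2 0" --pt "-26 2 0" --pt "-26 2 0" --pt "-26 2 0" --pt "-26 2 0" --pt "-20 1 0" --pt "-6 0 -20" --pt "0 0 -40" --pt "0 0 -40" --pt "0 0 -40" --pt "0 0 -20" --pt "0 0 0" --pt "0 0 0" --pt "0 0 0" --spin '[-0.5,-0.5,-0.5,-0.5,-0.5,-0.5,-0.5,-0.5,0,0,0,0,0,0,0]' --jaw -1

```text
time: 11.55
tool_pos: [0.4311, -0.0149, 0.2449]
tool_rot: [-3.141, 0.002, 3.074]
contact_force: [-0.3, 0.9, 0.4]
opening: 0.0004
grip_force: 0.0
```

```bash
cat >> h.py <<'E'
def rim(z=.087,c0=(602,-27)):
  for n in('scene','top'):
    P=cloud(shot(n))
    m=(P[...,2]>z)&(P[...,2]<.12)&(P[...,0]>.2)&(P[...,0]<.75)&(P[...,1]>-.6)&(P[...,1]<.23)
    Q=P[m][:,:2]*1000
    r=np.hypot(*(Q-np.array(c0)).T);Q=Q[(r>80)&(r<108)]
    if len(Q)>20: print(n,len(Q),cv2.minEnclosingCircle(Q.astype(np.float32)),cv2.fitEllipse(Q.astype(np.float32)),'bbox',Q.min(0),Q.max(0))
E
python3 -c "
from h import *
rim(.09)
print(observe()['tool_pos'])
loc(.040,.056,(.39,.48,-.13,.1),cams=['scene'])"
```

```text
scene 402 ((601.158447265625, -28.839712142944336), 98.0970687866211) ((601.8068237304688, -27.912050247192383), (187.13388061523438, 188.81768798828125), 86.17203521728516) bbox [ 504.95275186 -122.89122335] [699.03311802  67.10651905]
top 265 ((600.5339965820312, -26.473678588867188), 96.32713317871094) ((599.7940673828125, -26.419273376464844), (187.615234375, 188.40835571289062), 117.49201202392578) bbox [ 507.01821799 -122.61629647] [696.53652119  66.97339464]
[ 0.4310074  -0.01487019  0.24496487]
scene
  (540, (442.1, -15.5, 170, 52, 84.3), np.float64(48.4))
```

Call:
arm_command --pt "0 0 -8" --pt "0 0 -8" --pt "0 0 -2" --pt "0 0 -2" --pt "0 0 -2" --pt "0 0 -1" --pt "0 0 0" --pt "0 0 0" --pt "0 0 0" --spin '[0,0,0,0,0,0,0,0,0]'

```text
time: 12.6
tool_pos: [0.4303, -0.0148, 0.2219]
tool_rot: [-3.141, 0.0, 3.074]
contact_force: [-6.6, -0.4, 19.6]
opening: 0.0006
grip_force: 10.3
```

Call:
arm_command --pt "0 0 2" --pt "0 0 4" --pt "0 0 10" --pt "0 0 30" --pt "0 0 30" --pt "0 0 10" --pt "0 0 0" --pt "0 0 0" --spin '[0,0,0,0,0,0,0,0]'

```text
time: 13.4
tool_pos: [0.4303, -0.0147, 0.3061]
tool_rot: [3.141, -0.001, 3.074]
contact_force: [0.4, 0.5, 0.0]
opening: 0.0004
grip_force: 0.0
```

```bash
python3 -c "
from h import *
rim(.09)
loc(.050,.070,(.35,.64,.25,.46))
loc(.040,.056,(.39,.48,-.13,.1),cams=['scene'])"
```

```text
scene 395 ((601.597900390625, -28.990474700927734), 98.32511901855469) ((601.741943359375, -27.922082901000977), (187.92970275878906, 188.29705810546875), 57.645328521728516) bbox [ 503.62614258 -123.09675363] [697.11307308  68.37096527]
top 252 ((600.7752075195312, -26.783845901489258), 96.23100280761719) ((599.8629760742188, -26.52803611755371), (188.064208984375, 188.38128662109375), 56.72822952270508) bbox [ 512.26655335 -122.86980049] [696.47749779  66.97263152]
top
  (225, (589.0, 307.2, 47, 44, 45.5), np.float64(58.1))
  (232, (539.7, 408.4, 46, 47, 59.8), np.float64(58.7))
  (227, (487.6, 306.6, 45, 47, 13.9), np.float64(58.4))
  (235, (445.9, 397.0, 46, 46, 0.4), np.float64(59.1))
scene
  (166, (449.8, 395.2, 45, 51, 27.7), np.float64(56.8))
  (182, (492.4, 304.0, 47, 48, 9.0), np.float64(56.6))
  (194, (541.7, 407.6, 47, 48, 67.2), np.float64(56.4))
  (204, (591.9, 306.2, 46, 47, 32.1), np.float64(56.6))
scene
  (543, (437.5, -14.2, 170, 45, 85.7), np.float64(48.2))
```

Call:
arm_command --pt "0 15 0" --pt "0 25 0" --pt "0 30 0" --pt "0 30 0" --pt "0 30 0" --pt "0 30 0" --pt "8 28 0" --pt "20 22 0" --pt "24 22 0" --pt "24 22 0" --pt "24 22 0" --pt "24 22 0" --pt "24 16 0" --pt "12 7 0" --pt "0 0 -20" --pt "0 0 -20" --pt "0 0 0" --pt "0 0 0" --pt "0 0 0" --spin '[0.4,0.4,0.4,0.4,0.4,0.4,0.4,0.4,0.4,0.4,0,0,0,0,0,0,0,0,0]' --jaw 0.4

```text
time: 15.55
tool_pos: [0.5909, 0.3063, 0.2678]
tool_rot: [3.141, 0.002, -3.139]
contact_force: [-0.6, -0.1, -0.3]
opening: 0.0642
grip_force: 0.0
```

Down to 204, grip, and lift.

Call:
arm_command --pt "0 0 -15" --pt "0 0 -20" --pt "0 0 -18" --pt "0 0 -10" --pt "0 0 0" --pt "0 0 0" --spin '[0,0,0,0,0,0]'

```text
time: 16.15
tool_pos: [0.5908, 0.3063, 0.2042]
tool_rot: [3.141, 0.001, -3.139]
contact_force: [0.6, 0.1, 0.6]
opening: 0.0643
grip_force: 0.0
```

Call:
arm_command --pt "0 0 0" --pt "0 0 0" --pt "0 0 0" --pt "0 0 0" --pt "0 0 0" --pt "0 0 10" --pt "0 0 20" --pt "0 0 30" --pt "0 0 30" --pt "0 0 30" --pt "0 0 30" --pt "0 0 10" --pt "0 0 0" --spin '[0,0,0,0,0,0,0,0,0,0,0,0,0]' --jaw -1 --squeeze 15

```text
time: 17.45
tool_pos: [0.5906, 0.3062, 0.3652]
tool_rot: [3.141, 0.003, -3.139]
contact_force: [-0.6, -0.4, -1.7]
opening: 0.0478
grip_force: 15.0
```

Call:
arm_command --pt "-4 -15 0" --pt "-10 -25 0" --pt "-10 -30 0" --pt "-10 -30 0" --pt "-10 -30 0" --pt "-10 -30 0" --pt "0 -30 0" --pt "0 -30 0" --pt "0 -30 0" --pt "0 -30 0" --pt "0 -30 0" --pt "0 -18 0" --pt "0 -5 0" --pt "0 0 0" --pt "0 0 0" --pt "0 0 0" --spin '[0,0,0,0,0,0,0,0,0,0,0,0,0,0,0,0]'

```text
time: 19.05
tool_pos: [0.5365, -0.0258, 0.3634]
tool_rot: [3.141, -0.001, -3.138]
contact_force: [0.0, -0.2, -2.3]
opening: 0.0481
grip_force: 15.0
```

Call:
arm_command --pt "0 -1 -20" --pt "0 0 -25" --pt "0 0 -20" --pt "0 0 -10" --pt "0 0 -5" --pt "0 0 -2" --pt "0 0 0" --pt "0 0 0" --spin '[0,0,0,0,0,0,0,0]'

```text
time: 19.85
tool_pos: [0.5369, -0.0278, 0.2826]
tool_rot: [-3.141, 0.002, -3.139]
contact_force: [0.1, 0.2, -1.0]
opening: 0.0476
grip_force: 15.0
```

Call:
arm_command --pt "0 0 -2" --pt "0 0 0" --pt "0 0 0" --spin '[0,0,0]'

```text
time: 20.15
tool_pos: [0.5367, -0.0279, 0.28]
tool_rot: [-3.142, 0.001, -3.139]
contact_force: [0.9, 0.3, -0.1]
opening: 0.0474
grip_force: 15.0
```

Call:
arm_command --pt "0 0 -1" --pt "0 0 0" --spin '[0,0]'

```text
time: 20.35
tool_pos: [0.5367, -0.0279, 0.2789]
tool_rot: [-3.142, 0.0, -3.139]
contact_force: [-0.3, -0.7, 1.9]
opening: 0.0477
grip_force: 15.0
```

Call:
arm_command --pt "0 0 0" --pt "0 0 0" --pt "0 0 0" --pt "0 0 10" --pt "0 0 20" --pt "0 0 30" --pt "0 0 25" --pt "0 0 0" --pt "0 0 0" --spin '[0,0,0,0,0,0,0,0,0]' --jaw 0.35

```text
time: 21.25
tool_pos: [0.5365, -0.0277, 0.3645]
tool_rot: [-3.141, 0.001, -3.139]
contact_force: [-0.6, 0.5, -0.5]
opening: 0.0618
grip_force: 0.0
```

```bash
python3 -c "
from h import *
rim(.09)
loc(.125,.148,(.45,.73,-.15,.1),minn=30,cams=['scene'])
loc(.050,.070,(.35,.64,.25,.46))"
```

```text
scene 378 ((600.7694702148438, -26.71890640258789), 97.54823303222656) ((601.4632568359375, -27.81011199951172), (187.6670379638672, 188.14984130859375), 137.40243530273438) bbox [ 509.16842677 -122.92760401] [697.30474063  67.80257386]
top 169 ((600.4069213867188, -26.348663330078125), 96.48343658447266) ((600.76708984375, -28.307008743286133), (184.80105590820312, 190.67515563964844), 160.11830139160156) bbox [504.22555223 -90.68972856] [696.83195318  66.96264528]
scene
  (157, (534.1, -31.1, 42, 48, 25.4), np.float64(132.0))
top
  (231, (539.8, 408.4, 48, 46, 45.2), np.float64(58.6))
  (229, (487.3, 307.4, 45, 46, 0.9), np.float64(58.2))
  (234, (445.8, 396.7, 46, 46, 88.0), np.float64(58.8))
scene
  (167, (447.1, 396.6, 45, 51, 63.7), np.float64(56.4))
  (177, (490.8, 302.3, 49, 46, 9.5), np.float64(56.6))
  (196, (541.9, 407.8, 50, 48, 4.6), np.float64(56.3))
```

Call:
arm_command --pt "0 15 0" --pt "0 25 0" --pt "0 30 0" --pt "0 30 0" --pt "-10 30 0" --pt "-10 30 0" --pt "-10 30 0" --pt "-10 30 0" --pt "-7 30 0" --pt "0 30 0" --pt "0 30 -10" --pt "0 18 -20" --pt "0 5 -30" --pt "0 0 -30" --pt "0 0 0" --pt "0 0 0" --pt "0 0 0" --spin '[0,0,0,0,0,0,0,0,0,0,0,0,0,0,0,0,0]' --jaw 0.4

```text
time: 23.2
tool_pos: [0.49, 0.3056, 0.2754]
tool_rot: [3.14, 0.003, -3.139]
contact_force: [0.0, 0.5, -1.2]
opening: 0.0643
grip_force: 0.0
```

Call:
arm_command --pt "0 0 -15" --pt "0 0 -25" --pt "0 0 -20" --pt "0 0 -8" --pt "0 0 0" --pt "0 0 0" --spin '[0,0,0,0,0,0]'

```text
time: 23.8
tool_pos: [0.4901, 0.3054, 0.2072]
tool_rot: [3.141, 0.002, -3.14]
contact_force: [0.1, 0.8, 0.7]
opening: 0.0642
grip_force: 0.0
```

Call:
arm_command --pt "0 0 -3" --pt "0 0 0" --spin '[0,0]'

```text
time: 24.0
tool_pos: [0.4897, 0.3053, 0.2034]
tool_rot: [3.141, 0.001, -3.14]
contact_force: [0.5, -0.3, -0.5]
opening: 0.0645
grip_force: 0.0
```

Call:
arm_command --pt "0 0 0" --pt "0 0 0" --pt "0 0 0" --pt "0 0 0" --pt "0 0 0" --pt "0 0 10" --pt "0 0 20" --pt "0 0 30" --pt "0 0 30" --pt "0 0 30" --pt "0 0 30" --pt "0 0 10" --pt "0 0 0" --spin '[0,0,0,0,0,0,0,0,0,0,0,0,0]' --jaw -1

```text
time: 25.3
tool_pos: [0.4896, 0.3052, 0.3641]
tool_rot: [3.14, 0.003, -3.139]
contact_force: [0.1, 0.3, -2.3]
opening: 0.0475
grip_force: 15.0
```

Call:
arm_command --pt "14 -15 0" --pt "22 -20 0" --pt "28 -20 0" --pt "28 -20 0" --pt "28 -20 0" --pt "28 -24 0" --pt "24 -24 0" --pt "3 -28 0" --pt "0 -30 0" --pt "0 -30 0" --pt "0 -30 0" --pt "0 -30 0" --pt "0 -24 0" --pt "0 -13 0" --pt "0 -5 0" --pt "0 0 0" --pt "0 0 0" --pt "0 0 0" --spin '[0,0,0,0,0,0,0,0,0,0,0,0,0,0,0,0,0,0]'

```text
time: 27.1
tool_pos: [0.6646, -0.0265, 0.3626]
tool_rot: [3.141, -0.0, -3.138]
contact_force: [0.1, 0.5, -2.0]
opening: 0.0477
grip_force: 15.0
```

Call:
arm_command --pt "0 -1 -20" --pt "0 0 -25" --pt "0 0 -20" --pt "0 0 -10" --pt "0 0 -4" --pt "0 0 -2" --pt "0 0 0" --pt "0 0 0" --spin '[0,0,0,0,0,0,0,0]'

```text
time: 27.9
tool_pos: [0.6648, -0.0288, 0.2828]
tool_rot: [-3.141, 0.002, -3.139]
contact_force: [0.0, -0.5, -2.3]
opening: 0.0475
grip_force: 15.0
```

Call:
arm_command --pt "0 0 -1" --pt "0 0 -1" --pt "0 0 0" --pt "0 0 0" --spin '[0,0,0,0]'

```text
time: 28.3
tool_pos: [0.6646, -0.0288, 0.2798]
tool_rot: [3.142, 0.0, -3.14]
contact_force: [-0.2, 0.3, -0.7]
opening: 0.048
grip_force: 15.0
```

Call:
arm_command --pt "0 0 -1" --pt "0 0 0" --spin '[0,0]'

```text
time: 28.5
tool_pos: [0.6646, -0.0288, 0.2788]
tool_rot: [3.142, 0.0, -3.139]
contact_force: [0.5, 0.1, -0.2]
opening: 0.0476
grip_force: 15.0
```

Call:
arm_command --pt "0 0 0" --pt "0 0 0" --pt "0 0 0" --pt "0 0 10" --pt "0 0 20" --pt "0 0 30" --pt "0 0 25" --pt "0 0 0" --pt "0 0 0" --spin '[0,0,0,0,0,0,0,0,0]' --jaw 0.35

```text
time: 29.4
tool_pos: [0.6645, -0.0288, 0.3646]
tool_rot: [-3.141, 0.002, -3.139]
contact_force: [-0.4, -0.2, -0.9]
opening: 0.0621
grip_force: 0.0
```

```bash
python3 -c "
from h import *
rim(.09)
loc(.125,.148,(.45,.73,-.15,.1),minn=30,cams=['scene'])
loc(.050,.070,(.35,.64,.25,.46))"
```

```text
scene 457 ((602.158447265625, -25.24728775024414), 99.50390625) ((599.8339233398438, -27.903820037841797), (181.89572143554688, 191.042724609375), 0.7400047183036804) bbox [ 509.78429297 -122.97656699] [697.99192255  67.67167201]
top 67 ((601.481689453125, -25.424026489257812), 95.35205841064453) ((598.9354858398438, -27.124114990234375), (188.43685913085938, 191.2940216064453), 116.74089050292969) bbox [ 535.48248904 -103.53015218] [667.76161285  66.94900661]
scene
  (39, (521.5, -23.4, 14, 31, 2.9), np.float64(132.1))
  (284, (665.6, -30.8, 49, 45, 21.2), np.float64(132.2))
top
  (230, (540.1, 408.5, 48, 46, 44.9), np.float64(58.1))
  (233, (445.8, 396.7, 47, 45, 88.0), np.float64(58.6))
scene
  (165, (449.6, 396.6, 47, 46, 20.3), np.float64(56.8))
  (190, (542.7, 408.2, 48, 48, 84.5), np.float64(56.5))
```

Call:
arm_command --pt "0 15 0" --pt "0 25 0" --pt "-3 30 0" --pt "-12 30 0" --pt "-12 30 0" --pt "-12 30 0" --pt "-12 30 0" --pt "-12 30 0" --pt "-12 30 0" --pt "-12 30 0" --pt "-12 30 0" --pt "-12 30 0" --pt "-12 30 0" --pt "-12 30 -20" --pt "0 25 -30" --pt "0 12 -30" --pt "0 0 -10" --pt "0 0 0" --pt "0 0 0" --pt "0 0 0" --spin '[0,0,-7.5,-7.5,-7.5,-7.5,-7.5,-7.5,-7.5,-7.5,-7.5,-7.5,-7.5,-7.5,0,0,0,0,0,0]' --jaw 0.4

```text
time: 31.65
tool_pos: [0.5303, 0.4077, 0.2758]
tool_rot: [3.139, -0.002, 1.572]
contact_force: [0.6, 0.4, 0.2]
opening: 0.0645
grip_force: 0.0
```

Call:
arm_command --pt "6 0 0" --pt "5 0 -10" --pt "0 0 -20" --pt "0 0 -25" --pt "0 0 -15" --pt "0 0 -2" --pt "0 0 0" --pt "0 0 0" --spin '[0,0,0,0,0,0,0,0]'

```text
time: 32.45
tool_pos: [0.5411, 0.4084, 0.203]
tool_rot: [3.14, -0.001, 1.573]
contact_force: [0.2, 0.4, -0.3]
opening: 0.0642
grip_force: 0.0
```

Call:
arm_command --pt "0 0 0" --pt "0 0 0" --pt "0 0 0" --pt "0 0 0" --pt "0 0 0" --pt "0 0 10" --pt "0 0 20" --pt "0 0 30" --pt "0 0 30" --pt "0 0 30" --pt "0 0 30" --pt "0 0 10" --pt "0 0 0" --spin '[0,0,0,0,0,0,0,0,0,0,0,0,0]' --jaw -1

```text
time: 33.75
tool_pos: [0.5406, 0.4083, 0.3633]
tool_rot: [3.139, -0.001, 1.573]
contact_force: [-0.5, -0.4, -1.9]
opening: 0.0472
grip_force: 15.0
```

Call:
arm_command --pt "0 -20 10" --pt "6 -30 10" --pt "6 -33 10" --pt "6 -33 10" --pt "6 -33 0" --pt "6 -33 0" --pt "6 -33 0" --pt "6 -33 0" --pt "6 -33 0" --pt "6 -33 0" --pt "6 -33 0" --pt "0 -33 0" --pt "0 -33 0" --pt "0 -33 0" --pt "0 -33 0" --pt "0 -20 0" --pt "0 0 0" --pt "0 0 0" --pt "0 0 0" --spin '[0,0,0,0,0,0,0,0,0,0,0,0,0,0,0,0,0,0,0]'

```text
time: 35.65
tool_pos: [0.6005, -0.0898, 0.4007]
tool_rot: [-3.14, -0.001, 1.574]
contact_force: [-0.1, 0.5, -1.5]
opening: 0.0476
grip_force: 15.0
```

Call:
arm_command --pt "0 -1 -20" --pt "0 0 -30" --pt "0 0 -30" --pt "0 0 -20" --pt "0 0 -10" --pt "0 0 -6" --pt "0 0 -2" --pt "0 0 0" --pt "0 0 0" --spin '[0,0,0,0,0,0,0,0,0]'

```text
time: 36.55
tool_pos: [0.6009, -0.0918, 0.2848]
tool_rot: [3.14, 0.001, 1.573]
contact_force: [0.3, -0.4, -0.7]
opening: 0.0479
grip_force: 15.0
```

Call:
arm_command --pt "0 0 -2" --pt "0 0 -2" --pt "0 0 -1" --pt "0 0 0" --pt "0 0 0" --spin '[0,0,0,0,0]'

```text
time: 37.05
tool_pos: [0.6006, -0.0918, 0.2787]
tool_rot: [3.142, -0.0, 1.573]
contact_force: [-0.9, 1.1, -1.9]
opening: 0.0477
grip_force: 15.0
```

Call:
arm_command --pt "0 0 -1" --pt "0 0 0" --pt "0 0 0" --spin '[0,0,0]'

```text
time: 37.35
tool_pos: [0.6006, -0.0918, 0.2777]
tool_rot: [3.141, 0.0, 1.573]
contact_force: [0.1, -0.0, -1.6]
opening: 0.0474
grip_force: 15.0
```

Call:
arm_command --pt "0 0 0" --pt "0 0 0" --pt "0 0 0" --pt "0 0 10" --pt "0 0 20" --pt "0 0 30" --pt "0 0 40" --pt "0 0 20" --pt "0 0 0" --pt "0 0 0" --spin '[0,0,0,0,0,0,0,0,0,0]' --jaw 0.35

```text
time: 38.35
tool_pos: [0.6003, -0.0917, 0.3979]
tool_rot: [3.141, 0.0, 1.573]
contact_force: [-0.2, 0.7, -0.9]
opening: 0.0623
grip_force: 0.0
```

```bash
python3 -c "
from h import *
rim(.09)
loc(.125,.148,(.45,.73,-.15,.1),minn=30,cams=['scene'])
loc(.050,.070,(.35,.64,.25,.46))"
```

```text
scene 490 ((600.8740844726562, -28.38811492919922), 97.50910949707031) ((599.2931518554688, -26.44417953491211), (182.6156463623047, 185.5174102783203), 159.98475646972656) bbox [ 507.49107185 -122.82850945] [698.07471492  67.35966854]
top 141 ((601.3256225585938, -24.142333984375), 95.93843841552734) ((603.094970703125, -20.848352432250977), (173.15455627441406, 186.52642822265625), 63.145782470703125) bbox [506.9148471  -63.16873846] [696.45174085  66.90075605]
scene
  (165, (535.5, -31.9, 41, 49, 30.7), np.float64(131.8))
  (255, (601.5, -92.8, 49, 46, 18.4), np.float64(130.7))
  (282, (665.9, -31.0, 46, 48, 40.7), np.float64(131.8))
top
  (237, (445.9, 397.1, 46, 47, 3.9), np.float64(58.4))
scene
  (167, (449.9, 394.8, 46, 48, 35.8), np.float64(56.5))
```

Call:
arm_command --pt "0 20 0" --pt "0 30 0" --pt "0 33 0" --pt "0 33 0" --pt "-14 33 0" --pt "-14 33 0" --pt "-14 33 0" --pt "-14 33 0" --pt "-14 33 0" --pt "-14 33 0" --pt "-14 33 0" --pt "-14 33 0" --pt "-14 33 -20" --pt "-14 33 -30" --pt "-12 30 -30" --pt "0 12 -30" --pt "0 0 -15" --pt "0 0 0" --pt "0 0 0" --pt "0 0 0" --spin '[0,0,0,0,0,0,0,0,0,0,0,0,0,0,0,0,0,0,0,0]' --jaw 0.4

```text
time: 40.6
tool_pos: [0.4491, 0.3961, 0.2739]
tool_rot: [3.14, -0.001, 1.572]
contact_force: [-0.4, 0.4, 0.6]
opening: 0.0644
grip_force: 0.0
```

Call:
arm_command --pt "0 0 -10" --pt "0 0 -20" --pt "0 0 -20" --pt "0 0 -15" --pt "0 0 -5" --pt "0 0 0" --pt "0 0 0" --spin '[0,0,0,0,0,0,0]'

```text
time: 41.3
tool_pos: [0.4489, 0.3963, 0.2035]
tool_rot: [3.14, -0.001, 1.573]
contact_force: [-0.1, 0.7, -0.5]
opening: 0.0642
grip_force: 0.0
```

Call:
arm_command --pt "0 0 0" --pt "0 0 0" --pt "0 0 0" --pt "0 0 0" --pt "0 0 0" --pt "0 0 10" --pt "0 0 20" --pt "0 0 30" --pt "0 0 30" --pt "0 0 30" --pt "0 0 30" --pt "0 0 10" --pt "0 0 0" --spin '[0,0,0,0,0,0,0,0,0,0,0,0,0]' --jaw -1

```text
time: 42.6
tool_pos: [0.4487, 0.3963, 0.3641]
tool_rot: [3.139, -0.002, 1.573]
contact_force: [0.7, -0.1, -1.7]
opening: 0.0481
grip_force: 15.0
```

Call:
arm_command --pt "12 -15 0" --pt "14 -25 0" --pt "14 -30 0" --pt "14 -30 0" --pt "14 -30 0" --pt "14 -30 0" --pt "14 -30 0" --pt "14 -30 0" --pt "14 -30 0" --pt "14 -30 0" --pt "14 -30 0" --pt "0 -30 0" --pt "0 -19 0" --pt "0 0 0" --pt "0 0 0" --pt "0 0 0" --spin '[0,0,0,0,0,0,0,0,0,0,0,0,0,0,0,0]'

```text
time: 44.2
tool_pos: [0.6004, 0.0381, 0.3617]
tool_rot: [-3.14, -0.0, 1.574]
contact_force: [0.7, 0.2, -1.3]
opening: 0.0479
grip_force: 15.0
```

Call:
arm_command --pt "0 -1 -20" --pt "0 0 -25" --pt "0 0 -20" --pt "0 0 -10" --pt "0 0 -4" --pt "0 0 -2" --pt "0 0 0" --pt "0 0 0" --spin '[0,0,0,0,0,0,0,0]'

```text
time: 45.0
tool_pos: [0.6008, 0.0363, 0.2827]
tool_rot: [3.14, 0.0, 1.573]
contact_force: [0.3, -0.8, -0.5]
opening: 0.0476
grip_force: 15.0
```

Call:
arm_command --pt "0 0 -2" --pt "0 0 -1" --pt "0 0 -1" --pt "0 0 0" --pt "0 0 0" --spin '[0,0,0,0,0]'

```text
time: 45.5
tool_pos: [0.6007, 0.0362, 0.2778]
tool_rot: [3.141, -0.0, 1.573]
contact_force: [-0.2, -0.4, 0.0]
opening: 0.0476
grip_force: 15.0
```

Call:
arm_command --pt "0 0 0" --pt "0 0 0" --pt "0 0 0" --pt "0 0 10" --pt "0 0 20" --pt "0 0 30" --pt "0 0 40" --pt "0 0 20" --pt "0 0 0" --pt "0 0 0" --spin '[0,0,0,0,0,0,0,0,0,0]' --jaw 0.35

```text
time: 46.5
tool_pos: [0.6004, 0.0362, 0.3979]
tool_rot: [3.141, 0.0, 1.573]
contact_force: [-0.1, 0.4, -0.9]
opening: 0.0618
grip_force: 0.0
```

```bash
python3 -c "
from h import *
rim(.09)
loc(.125,.148,(.45,.73,-.15,.1),minn=30,cams=['scene'])
loc(.050,.070,(.35,.64,.25,.46))"
```

```text
scene 421 ((602.087646484375, -28.146053314208984), 97.50593566894531) ((599.502197265625, -27.45355987548828), (182.70677185058594, 183.44728088378906), 164.48919677734375) bbox [ 507.87631035 -122.95121343] [698.5306386   67.97907267]
top 91 ((595.0420532226562, -71.88389587402344), 83.09772491455078) ((600.666015625, -27.02684783935547), (186.20896911621094, 189.05206298828125), 114.27177429199219) bbox [ 512.26907484 -120.71891513] [677.81501856 -64.54537665]
scene
  (159, (535.8, -31.3, 41, 47, 21.9), np.float64(131.5))
  (244, (601.6, 37.6, 48, 47, 16.8), np.float64(131.4))
  (256, (601.4, -90.9, 44, 47, 82.5), np.float64(131.2))
  (280, (666.5, -29.7, 49, 46, 7.4), np.float64(131.1))
top
scene
```

Call:
arm_command --pt "-10 -3 0" --pt "-16 -5 0" --pt "-16 -5 0" --pt "-16 -5 0" --pt "-16 -5 0" --pt "-16 -5 0" --pt "-16 -5 0" --pt "-16 -5 0" --pt "-16 -5 0" --pt "-16 -5 0" --pt "-10 -3 0" --pt "-6 0 -20" --pt "0 0 -40" --pt "0 0 -40" --pt "0 0 -40" --pt "0 0 -13" --pt "0 0 0" --pt "0 0 0" --pt "0 0 0" --spin '[7.2,7.2,7.2,7.2,7.2,7.2,7.2,7.2,7.2,7.2,7.2,6.8,0,0,0,0,0,0,0]' --jaw -1

```text
time: 48.65
tool_pos: [0.4311, -0.0149, 0.2457]
tool_rot: [-3.141, 0.002, 3.074]
contact_force: [0.9, -0.5, -0.1]
opening: 0.0007
grip_force: 0.0
```

```bash
python3 -c "
from h import *
rim(.09)
c=shot('top','t3.png')
loc(.125,.148,(.45,.73,-.15,.1),minn=30)
loc(.068,.08,(.49,.71,-.15,.1),minn=30)"
```

```text
scene 445 ((601.6838989257812, -27.45070457458496), 97.41533660888672) ((599.477294921875, -27.500286102294922), (182.6656494140625, 183.12808227539062), 147.08843994140625) bbox [ 508.16087416 -123.21928   ] [697.3337377   67.79581551]
top 221 ((600.2888793945312, -26.620494842529297), 96.31232452392578) ((601.6392211914062, -27.39000129699707), (183.939453125, 188.4070281982422), 159.850830078125) bbox [ 506.97942905 -122.86426355] [694.10224097  66.95585808]
top
  (237, (663.6, -28.7, 46, 45, 40.2), np.float64(132.9))
  (246, (599.6, -89.8, 46, 47, 61.7), np.float64(132.6))
  (241, (599.4, 38.5, 46, 45, 89.8), np.float64(132.8))
  (243, (535.6, -27.9, 46, 45, 89.2), np.float64(132.7))
scene
  (89, (465.3, 25.6, 83, 14, 86.1), np.float64(144.0))
  (58, (461.1, -48.7, 56, 9, 77.9), np.float64(143.1))
  (160, (534.2, -31.5, 42, 47, 26.3), np.float64(131.5))
  (250, (601.8, 37.6, 45, 50, 77.9), np.float64(131.3))
  (255, (601.8, -90.5, 46, 47, 43.2), np.float64(131.3))
  (284, (666.1, -30.3, 49, 45, 17.8), np.float64(131.4))
top
  (93, (679.8, 48.9, 28, 58, 48.2), np.float64(72.3))
  (1999, (599.5, -26.4, 182, 179, 85.2), np.float64(75.8))
  (78, (670.2, -113.3, 49, 24, 37.2), np.float64(73.2))
scene
  (665, (592.7, 23.7, 161, 82, 4.8), np.float64(75.6))
  (644, (585.5, -75.0, 85, 159, 76.6), np.float64(75.7))
  (561, (660.6, -34.5, 184, 72, 82.2), np.float64(71.3))
```

View pics/t3.png

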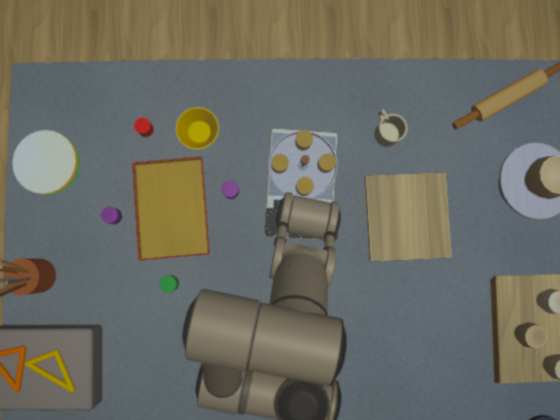

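The four jars stand evenly round the carrier knob at about (302,163), the tin is empty, and the board centre is at (408,217). Next I press the bar a second time.

Call:
arm_command --pt "0 0 -8" --pt "0 0 -8" --pt "0 0 -2" --pt "0 0 -2" --pt "0 0 -2" --pt "0 0 -1" --pt "0 0 0" --pt "0 0 0" --pt "0 0 0" --spin '[0,0,0,0,0,0,0,0,0]'

```text
time: 49.9
tool_pos: [0.4302, -0.0147, 0.2224]
tool_rot: [3.142, -0.001, 3.074]
contact_force: [-5.8, 0.5, 12.5]
opening: 0.0008
grip_force: 6.9
```

Call:
arm_command --pt "0 0 2" --pt "0 0 4" --pt "0 0 10" --pt "0 0 40" --pt "0 0 45" --pt "0 0 45" --pt "0 0 36" --pt "0 0 0" --pt "0 0 0" --spin '[0,0,0,0,0,0,0,0,0]'

```text
time: 50.8
tool_pos: [0.4304, -0.0147, 0.4046]
tool_rot: [-3.141, 0.003, 3.074]
contact_force: [-0.1, 1.0, -0.3]
opening: 0.0003
grip_force: 0.0
```

```bash
python3 -c "
from h import *
rim(.09)
loc(.125,.148,(.5,.73,-.15,.1),minn=30)
loc(.155,.19,(.5,.73,-.15,.1),minn=10)"
```

```text
scene 449 ((602.0064086914062, -28.123863220214844), 97.98176574707031) ((598.9414672851562, -27.08576011657715), (182.0172119140625, 183.7327880859375), 134.90353393554688) bbox [ 504.45339101 -123.23812697] [699.65775059  67.40789145]
top 192 ((600.8699340820312, -26.46234893798828), 96.28028106689453) ((600.1883544921875, -27.128379821777344), (186.35105895996094, 189.21005249023438), 110.26351165771484) bbox [ 526.12263941 -122.54987192] [693.85946614  66.95287986]
top
  (235, (664.5, -28.2, 46, 45, 8.1), np.float64(132.7))
  (239, (600.1, 39.3, 46, 46, 17.6), np.float64(132.8))
  (241, (599.8, -89.1, 46, 46, 43.0), np.float64(132.7))
  (241, (571.0, -31.4, 47, 44, 89.1), np.float64(133.0))
scene
  (146, (579.4, -32.1, 60, 42, 38.5), np.float64(131.2))
  (249, (602.1, 37.5, 46, 48, 74.0), np.float64(131.4))
  (257, (601.3, -91.0, 44, 49, 82.3), np.float64(131.1))
  (282, (664.7, -30.4, 49, 47, 11.1), np.float64(130.9))
top
  (75, (600.4, -26.3, 23, 22, 42.8), np.float64(174.3))
scene
  (117, (604.1, -28.7, 23, 22, 15.7), np.float64(171.6))
```

Call:
arm_command --pt "0 0 -30" --pt "0 0 -45" --pt "0 0 -45" --pt "0 0 -40" --pt "0 0 -14" --pt "0 0 -3" --pt "0 0 -3" --pt "0 0 -2" --pt "0 0 0" --pt "0 0 0" --pt "0 0 0" --pt "0 0 0" --spin '[0,0,0,0,0,0,0,0,0,0,0,0]'

```text
time: 52.3
tool_pos: [0.4302, -0.0147, 0.2229]
tool_rot: [-3.142, -0.0, 3.074]
contact_force: [-5.6, -0.0, 6.5]
opening: 0.0005
grip_force: 4.0
```

Call:
arm_command --pt "0 0 2" --pt "0 0 4" --pt "0 0 10" --pt "0 0 40" --pt "0 0 45" --pt "0 0 45" --pt "0 0 36" --pt "0 0 0" --pt "0 0 0" --spin '[0,0,0,0,0,0,0,0,0]'

```text
time: 53.2
tool_pos: [0.4305, -0.0147, 0.405]
tool_rot: [-3.141, 0.003, 3.074]
contact_force: [-0.5, -0.6, -0.7]
opening: 0.0006
grip_force: 0.0
```

Call:
arm_command --pt "12 0 0" --pt "16 -1 0" --pt "16 -1 0" --pt "16 -1 0" --pt "16 -1 0" --pt "16 -1 0" --pt "16 -1 0" --pt "16 -1 0" --pt "16 -1 0" --pt "16 -2 0" --pt "10 -2 0" --pt "5 0 0" --pt "0 0 0" --pt "0 0 0" --pt "0 0 0" --spin '[-7.2,-7.2,-7.2,-7.2,-7.2,-7.2,-7.2,-7.2,-7.2,-7.2,-7.2,-6.8,0,0,0]' --jaw 0.05

```text
time: 54.7
tool_pos: [0.6013, -0.0267, 0.4032]
tool_rot: [-3.141, -0.0, 1.575]
contact_force: [-0.3, -0.7, 0.8]
opening: 0.0483
grip_force: 0.0
```

```bash
python3 -c "
from h import *
rim(.09)
loc(.125,.142,(.5,.73,-.15,.1),minn=30,cams=['scene'])
loc(.155,.19,(.5,.73,-.15,.1),minn=10,cams=['scene'])
shot('scene','s4.png')"
```

```text
scene 436 ((601.0401611328125, -29.262283325195312), 98.3914566040039) ((599.2081909179688, -26.962020874023438), (182.651611328125, 183.78709411621094), 142.09170532226562) bbox [ 503.20045451 -123.21722222] [699.02371321  67.23194572]
top 89 ((600.5969848632812, -26.42671775817871), 95.73844146728516) ((601.03857421875, -27.096940994262695), (185.55661010742188, 191.0635986328125), 96.34191131591797) bbox [ 541.84497071 -118.1559672 ] [678.99128089  66.9963943 ]
scene
  (145, (578.4, -32.8, 50, 41, 45.8), np.float64(131.3))
  (246, (602.2, 37.5, 48, 46, 3.7), np.float64(131.4))
  (255, (602.6, -90.9, 48, 46, 19.6), np.float64(131.2))
  (278, (666.2, -30.0, 48, 48, 25.9), np.float64(130.8))
scene
  (119, (603.9, -28.3, 22, 22, 20.2), np.float64(170.8))
```

View pics/s4.png

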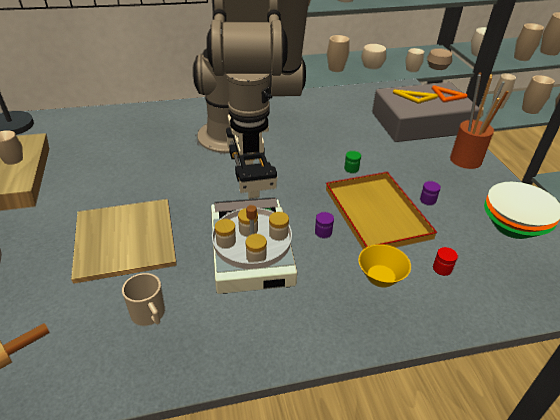

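The scene view shows all four jars standing, three at (225,232), (279,226) and (256,247). The fourth was knocked in against the post at about (247,222) and is still upright. I'll grasp the knob with the jaws along x.

Call:
arm_command --pt "0 0 -20" --pt "0 0 -20" --pt "0 0 -20" --pt "0 0 -15" --pt "0 0 -5" --pt "0 0 0" --pt "0 0 0" --pt "0 0 0" --spin '[0,0,0,0,0,0,0,0]'

```text
time: 55.75
tool_pos: [0.6018, -0.0268, 0.3249]
tool_rot: [3.14, 0.0, 1.573]
contact_force: [-0.1, 0.5, 0.7]
opening: 0.0484
grip_force: 0.0
```

Call:
arm_command --pt "0 0 0" --pt "0 0 0" --pt "0 0 0" --pt "0 0 0" --pt "0 0 0" --pt "0 0 0" --pt "0 0 0" --spin '[0,0,0,0,0,0,0]' --jaw -1 --squeeze 50

```text
time: 56.45
tool_pos: [0.6016, -0.0268, 0.3238]
tool_rot: [3.141, 0.0, 1.573]
contact_force: [0.7, -0.1, 0.5]
opening: 0.0231
grip_force: 50.0
```

Call:
arm_command --pt "0 0 3" --pt "0 0 6" --pt "0 0 10" --pt "0 0 10" --pt "0 0 10" --pt "0 0 6" --pt "0 0 0" --pt "0 0 0" --spin '[0,0,0,0,0,0,0,0]'

```text
time: 57.25
tool_pos: [0.6015, -0.0268, 0.3687]
tool_rot: [-3.142, -0.0, 1.573]
contact_force: [0.4, 0.8, -8.1]
opening: 0.0231
grip_force: 50.0
```

```bash
python3 -c "
from h import *
loc(.165,.20,(.5,.73,-.15,.1),minn=30,cams=['scene'])
loc(.126,.16,(.5,.73,-.13,.1),minn=30,cams=['scene'])
shot('scene','s5.png')"
```

```text
scene
  (84, (589.0, -36.3, 69, 30, 20.6), np.float64(172.6))
  (254, (604.8, 38.9, 43, 50, 26.8), np.float64(175.9))
  (295, (602.1, -90.9, 47, 47, 20.0), np.float64(175.7))
  (322, (665.9, -30.1, 46, 48, 60.3), np.float64(175.3))
scene
  (71, (515.4, -66.4, 9, 51, 22.9), np.float64(134.0))
  (195, (590.0, -33.0, 46, 33, 86.1), np.float64(145.8))
  (1042, (636.5, -33.5, 191, 123, 81.0), np.float64(137.2))
```

View pics/s5.png

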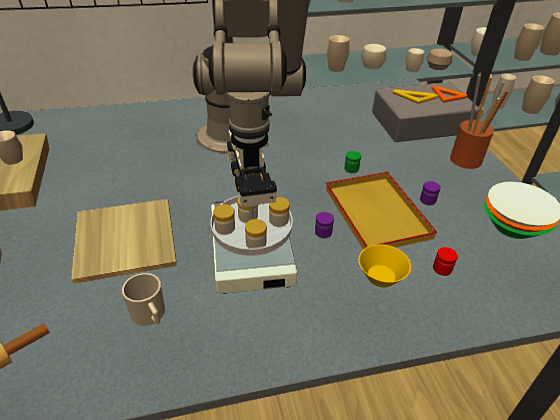

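Call:
arm_command --pt "-2 -5 0" --pt "-4 -9 0" --pt "-6 -14 0" --pt "-8 -18 0" --pt "-10 -22 0" --pt "-10 -22 0" --pt "-10 -22 0" --pt "-10 -22 0" --pt "-10 -22 0" --pt "-10 -22 0" --pt "-10 -22 0" --pt "-10 -22 0" --pt "-10 -22 0" --pt "-10 -22 0" --pt "-9 -18 0" --pt "-7 -14 0" --pt "-4 -9 0" --pt "-2 -5 0" --pt "0 0 0" --pt "0 0 0" --spin '[0,0,0,0,0,0,0,0,0,0,0,0,0,0,0,0,0,0,0,0]'

```text
time: 59.4
tool_pos: [0.4598, -0.3383, 0.3687]
tool_rot: [3.141, -0.001, 1.573]
contact_force: [0.5, 0.8, -8.0]
opening: 0.0231
grip_force: 50.0
```

Call:
arm_command --pt "0 0 -5" --pt "0 0 -10" --pt "0 0 -15" --pt "0 0 -15" --pt "0 0 -15" --pt "0 0 -15" --pt "0 0 -10" --pt "0 0 -5" --pt "0 0 -3" --pt "0 0 0" --pt "0 0 0" --spin '[0,0,0,0,0,0,0,0,0,0,0]'

```text
time: 60.5
tool_pos: [0.4597, -0.3389, 0.2763]
tool_rot: [3.141, 0.001, 1.573]
contact_force: [0.2, 0.5, -6.1]
opening: 0.0228
grip_force: 50.0
```

Call:
arm_command --pt "0 0 -1" --pt "0 0 -1" --pt "0 0 0" --pt "0 0 0" --spin '[0,0,0,0]'

```text
time: 60.9
tool_pos: [0.4596, -0.3388, 0.2738]
tool_rot: [3.141, 0.0, 1.573]
contact_force: [-0.6, 0.4, -6.7]
opening: 0.0232
grip_force: 50.0
```

Call:
arm_command --pt "0 0 -1" --pt "0 0 -1" --pt "0 0 0" --pt "0 0 0" --spin '[0,0,0,0]'

```text
time: 61.3
tool_pos: [0.4596, -0.3388, 0.2717]
tool_rot: [3.142, -0.0, 1.573]
contact_force: [0.3, -0.9, -7.2]
opening: 0.023
grip_force: 50.0
```

Call:
arm_command --pt "0 0 -1" --pt "0 0 0" --pt "0 0 0" --spin '[0,0,0]'

```text
time: 61.6
tool_pos: [0.4596, -0.3388, 0.2707]
tool_rot: [3.142, -0.0, 1.573]
contact_force: [-0.6, -0.6, -7.4]
opening: 0.023
grip_force: 50.0
```

Call:
arm_command --pt "0 0 -1" --pt "0 0 0" --pt "0 0 0" --spin '[0,0,0]'

```text
time: 61.9
tool_pos: [0.4595, -0.3388, 0.27]
tool_rot: [3.141, 0.0, 1.573]
contact_force: [-1.3, 0.7, -3.0]
opening: 0.0231
grip_force: 50.0
```

Call:
arm_command --pt "0 0 -1" --pt "0 0 0" --pt "0 0 0" --spin '[0,0,0]'

```text
time: 62.2
tool_pos: [0.4594, -0.3388, 0.2698]
tool_rot: [3.141, 0.0, 1.573]
contact_force: [-4.9, 3.0, 2.8]
opening: 0.023
grip_force: 50.0
```

Now in contact with the board; release and retreat.

Call:
arm_command --pt "0 0 0" --pt "0 0 0" --pt "0 0 0" --pt "0 0 0" --pt "0 0 10" --pt "0 0 20" --pt "0 0 40" --pt "0 0 40" --pt "0 0 30" --pt "0 0 0" --pt "0 0 0" --spin '[0,0,0,0,0,0,0,0,0,0,0]' --jaw 0.1

```text
time: 63.3
tool_pos: [0.4595, -0.3387, 0.4097]
tool_rot: [3.14, 0.001, 1.573]
contact_force: [0.3, 0.4, -0.2]
opening: 0.0503
grip_force: 0.0
```

```bash
python3 -c "
from h import *
rim(.030,(459.5,-338.8))
loc(.066,.09,(.3,.6,-.5,-.2),minn=30)
loc(.040,.056,(.39,.48,-.13,.1),cams=['scene'])
shot('scene','s6.png')"
```

```text
scene 803 ((459.7439270019531, -339.16839599609375), 98.07891082763672) ((457.8303527832031, -339.3215637207031), (180.1407470703125, 182.5087127685547), 90.78201293945312) bbox [ 364.32918544 -435.03045372] [ 557.14166021 -243.72248133]
top 261 ((459.0232849121094, -338.75885009765625), 96.1346206665039) ((453.09991455078125, -341.6854248046875), (179.98851013183594, 197.12376403808594), 116.39060974121094) bbox [ 366.73140525 -378.84505993] [ 554.89580407 -243.57264426]
top
  (217, (523.0, -339.6, 43, 46, 75.7), np.float64(78.1))
  (235, (458.7, -272.9, 46, 45, 89.7), np.float64(78.6))
  (51, (437.5, -328.3, 14, 34, 52.9), np.float64(77.4))
scene
  (151, (440.5, -341.2, 49, 46, 14.8), np.float64(76.4))
  (257, (461.3, -273.8, 49, 48, 88.0), np.float64(76.5))
  (270, (460.2, -402.4, 47, 48, 67.3), np.float64(77.3))
  (279, (524.5, -342.1, 46, 46, 52.2), np.float64(77.3))
scene
  (599, (438.0, -14.7, 170, 44, 84.7), np.float64(48.4))
```

View pics/s6.png

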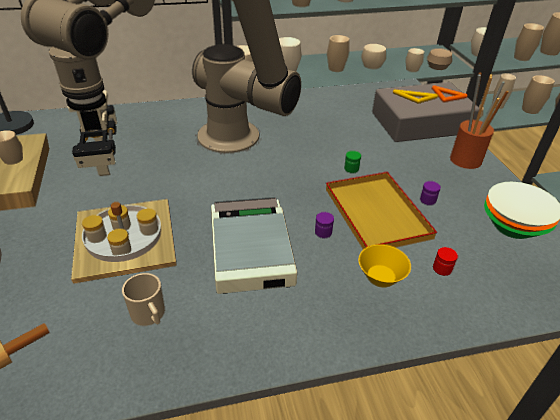

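The carrier stands centred on the board at (120,233) with all four jars upright in it, and the arm is clear.

```bash
python3 -c "
from cell import *
print(hand_in())"
```

```text
the job is handed in; nothing more can be done
None
```

I zeroed the balance with the empty carrier, loaded all four jars found in the tin, recorded the weight, then set the loaded carrier back near the middle of the ware board with every jar standing; after the weighing one jar turned up knocked in against the knob post, so I pressed the bar again, and the job is handed in with no verdict returned.

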